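# Refill the battery dispenser

### The job

Refill the gravity battery dispenser: lay each of the four loose round batteries, one after another, in the open loading mouth of the lane for its size (D, C or AA) so that it rolls down under the clear gate and comes to rest behind the one already there. Load them all the same way round as those, with the bright button end to the left as seen from the dispenser's low front. Leave the rectangular 9-volt block battery and the marker where they lie.

Things in the scene. Friction and masses are not known exactly. Their poses are not given: they have to be found in the camera images.
- cell_d: Loose D-size (thickest) round battery, 34.2 mm thick and 61 mm long with its button, about 140 g, lying on the bench; dark jacket, the third next to the button in bare bright metal. Origin at the middle of its axis; its x axis runs along the cell and points to the button end (y and z turn as it rolls). Grasp across the middle.
- cell_c: Loose C-size (middle thickness) round battery, 26.2 mm thick and 50 mm long with its button, about 68 g, lying on the bench; dark jacket, the third next to the button in bare bright metal. Origin at the middle of its axis; its x axis runs along the cell and points to the button end (y and z turn as it rolls). Grasp across the middle.
- cell_aa1: Loose AA-size (thin) round battery, 14.5 mm thick and 50 mm long with its button, about 24 g, lying on the bench; dark jacket, the third next to the button in bare bright metal. Origin at the middle of its axis; its x axis runs along the cell and points to the button end (y and z turn as it rolls). Grasp across the middle.
- cell_aa2: Loose AA-size (thin) round battery, 14.5 mm thick and 50 mm long with its button, about 24 g, lying on the bench; dark jacket, the third next to the button in bare bright metal. Origin at the middle of its axis; its x axis runs along the cell and points to the button end (y and z turn as it rolls). Grasp across the middle.
- rack_base: Plywood board, 250 x 310 x 9 mm, under the dispenser's three lanes (225 mm long, falling 10 degrees to -x, 100 mm apart). From low end: stop, take-out opening, clear gate, then the mouth, open over its upper 130 mm. Slick white floor, cut out between its 10 mm side strips in the top 45 mm (room for a fingertip); a cell let go on it rolls down. Origin: centre of underside.
- lane_d: D lane. Origin: on the board, 120 mm from the lane's low end, 50 mm LEFT (+y) of its middle line; x up the lane, y left seen from its low end, z up. Mouth middle x 42, y -50, floor there z 45 mm. Inside width 66; mouth sides upright for 4 mm, then flared 14 mm outwards up to 23 mm; gate clearance 38 mm. One cell lies in it, button to +y; the next rests at x -69, z 42 mm.
- lane_c: C lane. Origin: on the board, 120 mm from the lane's low end, 50 mm LEFT (+y) of its middle line; x up the lane, y left seen from its low end, z up. Mouth middle x 42, y -50, floor there z 45 mm. Inside width 55; mouth sides upright for 4 mm, then flared 14 mm outwards up to 23 mm; gate clearance 30 mm. One cell lies in it, button to +y; the next rests at x -80, z 36 mm.
- lane_aa: AA lane. Origin: on the board, 120 mm from the lane's low end, 50 mm LEFT (+y) of its middle line; x up the lane, y left seen from its low end, z up. Mouth middle x 42, y -50, floor there z 45 mm. Inside width 55; mouth sides upright for 4 mm, then flared 14 mm outwards up to 23 mm; gate clearance 19 mm. One cell lies in it, button to +y; the next rests at x -96, z 28, the third at x -82, z 30 mm.
- block_battery: Flat rectangular 9-volt block battery, 48 x 27 x 18 mm, dark with a bright band, lying among the round cells; no lane takes it, it stays where it is. Origin at the centre of its underside, x along its length.
- marker: Felt marker, 135 mm long, 16 mm thick, white with a dark cap, lying behind the cells; it stays where it is. Origin at the centre of its underside, y along its length.
Things that resemble listed ones, but are neither listed nor needed, are in the scene too. What is shaped like the cell_aa2 but blue or brown is not meant. What is shaped like the cell_aa1 but blue is not meant.

How it is judged:
At the end, for the whole second after the job is handed in: Each cell lies in the lane of its size, rolled down behind the cell already there (within 10 mm of the last queue place: second for D and C, third for AA), on the floor, not on another cell, across the lane within 0.12 rad, button end to the lane's left (+y), let go and at rest (x of cell_d in the frame of lane_d between -0.0962 and -0.0585 m and y of cell_d in the frame of lane_d between -0.056 and -0.044 m and z of cell_d in the frame of lane_d between 0.02 and 0.0484 m and angle between the x axis of cell_d and the y axis of lane_d, either way round below 0.12 rad and x of lane_d in the frame of cell_d above 0.02 m and linear speed of each of cell_d, cell_c, cell_aa1, cell_aa2 below 0.02 m/s and angular speed of each of cell_d, cell_c, cell_aa1, cell_aa2 below 0.4 rad/s and contact force between each of cell_d, cell_c, cell_aa1, cell_aa2 and the fingers below 0.1 N and x of cell_c in the frame of lane_c between -0.0994 and -0.0696 m and y of cell_c in the frame of lane_c between -0.056 and -0.044 m and z of cell_c in the frame of lane_c between 0.02 and 0.0424 m and angle between the x axis of cell_c and the y axis of lane_c, either way round below 0.12 rad and x of lane_c in the frame of cell_c above 0.02 m and x of cell_aa1 in the frame of lane_aa between -0.1042 and -0.0716 m and y of cell_aa1 in the frame of lane_aa between -0.056 and -0.044 m and z of cell_aa1 in the frame of lane_aa between 0.02 and 0.0361 m and angle between the x axis of each of cell_aa1, cell_aa2 and the y axis of lane_aa, either way round below 0.12 rad and x of lane_aa in the frame of cell_aa1 above 0.02 m and x of cell_aa2 in the frame of lane_aa between -0.1042 and -0.0716 m and y of cell_aa2 in the frame of lane_aa between -0.056 and -0.044 m and z of cell_aa2 in the frame of lane_aa between 0.02 and 0.0361 m and x of lane_aa in the frame of cell_aa2 above 0.02 m); the robot touches nothing.
It fails at once if the 9-volt block battery is moved more than 30 mm (distance of block_battery from where it was at the start of the episode above 0.03 m).
It fails at once if the marker is moved more than 30 mm (distance of marker from where it was at the start of the episode above 0.03 m).
It also fails if it takes over 90 s, if anything falls off the work surface, if the arm or the gripper's body presses on something with over 40 N, if the wrist force passes 120 N, or if a joint passes its speed limit or range.

### The arm

A 6-joint arm with a two-finger parallel gripper is mounted at the origin on a cart in front of the work surface, level with it; the furniture and walls round the work are solid. World frame = base frame: x ahead of the robot, y to its left, z up, the work surface at z = 0. Lengths are in m, angles in rad, forces in N, time in s.
With the tool pointing down it reaches from about 0.325 to 0.775 m from the base axis. Payload 9.3 kg.
Tool frame: the origin (TCP) lies midway between the tips of the shut fingers; the grasp point (between the pads) lies 19 mm behind it; z points along the fingers, y is the line along which they close (so a half turn about z gives the same grasp; the last joint's range is limited). The gripper opens to 85 mm and grips with 20 to 120 N. Pads are 22 mm wide; open, the fingers measure 114 mm over their backs; the gripper's body (76 mm by 85 mm) begins 54 mm behind the grasp point. The pads swing forward as they close: fully open they stand 13 mm farther back than shut.
Start: joints at [-1.483, 0.259, 0.021, 1.334, 0, 1.418], TCP at [0.131, -0.534, 0.231] pointing down, gripper open.
Joint ranges: [-3.04, 3.04], [-0.91, 1.82], [-1.04, 1.36], [-1.92, 1.95], [-1.52, 1.45], [-3.14, 3.14]. Speed limits (rad/s): [2.22, 2.22, 2.79, 3.14, 3.14, 3.14].

### API

Orientations are given as [roll, pitch, yaw] about the fixed x, y, z axes, in that order (R = Rz(yaw) Ry(pitch) Rx(roll)).
In Python, from bench import bot gives the robot as it stands.
- The arm moves only by the tool jog_arm, never from a script. Its argument "targets" is a list of rows, each a list of 5 numbers: the gripper's target within -1 to 1 (shut at 1, half-way at 0, fully open at -1), then the shift along the tool's x, y, z in m, then the turn about the tool's z in degrees. In form: [[jaw, dx, dy, dz, roll], ...]. A call has 1 to 8 rows; each row shifts and turns the commanded pose from where the row before left it, along the tool's axes as they then stand; what a row does not reach is not made up. A row lasts 1/8 s, in which the tool goes at most 62.5 mm and 10.7 degrees, less where a joint would pass 70% of its speed; a pose out of reach is approached as far as the arm can. A call is refused whole if a number of a shift passes 0.0625 or a number of a turn 10.7, either way. A call with a gripper value outside its range is refused whole. The fingers move at their own pace and stop on an object; "newtons" is the grip in N (left out, the last holds). Time passes only in rows, so rows that do not move let the fingers close. It gives the time, the measured TCP pose, the force, the opening and the grip force at its end, in the units of the state.
- bot.sense(): the state, without advancing time (a new reading comes with each control period).
- bot.get_image(name): name is "side" or "top"; returns a dict with "img" (384x512x3 uint8, blue, green, red), "range_z" (384x512 float32, m along the optical axis (not along the pixel's ray), 0 where there is no reading), "fov_y" (degrees; the focal length in pixels is half the picture's height over the tangent of half this angle, whatever the lens; pixels are square), "cx", "cy" (the principal point, pixels), "extrinsics" (4x4, takes a point from camera to world coordinates). Camera axes: x right, y up, looking along -z (the intrinsics and any distortion apply to the point x, -y, -z); pixel columns grow to the right and rows downward; lengths in m; the calibration is good to about 2 mm. A picture is of the moment at which its call begins.
- bot.finish_job(): hands the job in; it is judged then, once.
The state is a dict: "clock": time; "joint_pos": joint angles; "qd": joint speeds; "joint_efforts": joint torques, N m; "tcp_pos": TCP position; "ee_rot": TCP orientation; "force": force on the tool from outside, world axes, zero at the start; "torque": the same for the moment, N m; "width": finger opening in m; "grasp_force": force on a finger pad.
Only numpy, scipy, OpenCV 4.12 (cv2) and the standard library are available. Lean on these libraries where they do the work, as an engineer would, in place of code of your own. Each camera call takes 0.05 s, during which the arm holds its last target. There are 200 camera calls.

## Working session

There is one attempt and no reset: what is moved stays moved. The work goes in short steps, Python scripts to look and compute and a tool call to move; the robot and the scene stay as the last step left them, time stands still between calls to the robot, and variables do not carry over. Pictures are saved under pics/ and viewed, at most 16 in all, crops included, and the job is handed in when it is done.

Besides the shell and the picture viewer there is one more tool, called as a command line: name --pt "numbers of a row" for each row, then --argument value for the rest. jog_arm: Moves the arm, as the interface text tells. Its arguments: {"type":"object","properties":{"targets":{"type":"array","items":{"type":"array","items":{"type":"number"}}},"newtons":{"type":"number"}},"required":["targets"]}

```bash
ls; mkdir -p pics
cat > h.py <<'E'
import numpy as np, cv2
from bench import bot
def cam(n):
    d=bot.get_image(n); d['f']=d['img'].shape[0]/2/np.tan(np.radians(d['fov_y'])/2); return d
def pts(d):
    h,w=d['range_z'].shape; v,u=np.mgrid[:h,:w]; z=d['range_z']
    p=np.stack([(u-d['cx'])/d['f']*z,-(v-d['cy'])/d['f']*z,-z,np.ones_like(z)],-1)
    return (p@np.array(d['extrinsics']).T)[...,:3]
def ray(d,u,v,z):
    E=np.array(d['extrinsics']); r=E[:3,:3]@np.array([(u-d['cx'])/d['f'],-(v-d['cy'])/d['f'],-1]); o=E[:3,3]
    return o+r*(z-o[2])/r[2]
E
python3 - <<'E'
from h import *
for n in('top','side'):
    d=cam(n); cv2.imwrite(f'pics/{n}0.png',cv2.resize(d['img'],(800,600),interpolation=cv2.INTER_CUBIC))
    np.savez(f'{n}0.npz',**d)
    print(n,d['fov_y'],d['cx'],d['cy'],{k:v for k,v in d.items() if k not in('img','range_z')})
s=bot.sense();print(s)
E
```

```text
pics
top 46.44872725966766 257.810680914759 193.47391728085165 {'fov_y': 46.44872725966766, 'cx': 257.810680914759, 'cy': 193.47391728085165, 'extrinsics': array([[ 0.02817493,  0.98079417, -0.19299992,  0.30905629],
       [-0.99958283,  0.02641743, -0.01167418, -0.00874507],
       [-0.00635141,  0.19324832,  0.98112932,  1.14685099],
       [ 0.        ,  0.        ,  0.        ,  1.        ]]), 'f': np.float64(447.44399916003414)}
side 45.699606188291256 255.3542259647176 194.0996064806798 {'fov_y': 45.699606188291256, 'cx': 255.3542259647176, 'cy': 194.0996064806798, 'extrinsics': array([[ 0.99552862,  0.01617261, -0.09306569,  0.42221526],
       [-0.09244446,  0.36926959, -0.92471292, -1.10225835],
       [ 0.01941131,  0.92918158,  0.36911351,  0.49616916],
       [ 0.        ,  0.        ,  0.        ,  1.        ]]), 'f': np.float64(455.6408793925994)}
{'clock': 0.1, 'joint_pos': array([-1.48261826e+00,  2.59147975e-01,  2.08674483e-02,  1.33369767e+00,
        5.17495814e-06,  1.41821521e+00]), 'qd': array([ 0.00160322, -0.0015657 ,  0.0018846 ,  0.00172107,  0.00406369,
        0.0015352 ]), 'joint_efforts': array([ 4.17471383e-03, -5.56694233e+01,  3.45070410e+01,  1.16585777e-02,
       -1.83632765e-04,  1.81957148e-06]), 'tcp_pos': array([ 0.13112805, -0.53389754,  0.23073178]), 'ee_rot': array([-3.14042530e+00, -1.84747344e-04,  2.40759073e-01]), 'force': array([ 0.14121661, -0.31005856, -0.09905594]), 'torque': array([-0.04281554, -0.02164945,  0.01415748]), 'grasp_force': 0.0, 'width': 0.08533421112655776}
```

View pics/top0.png

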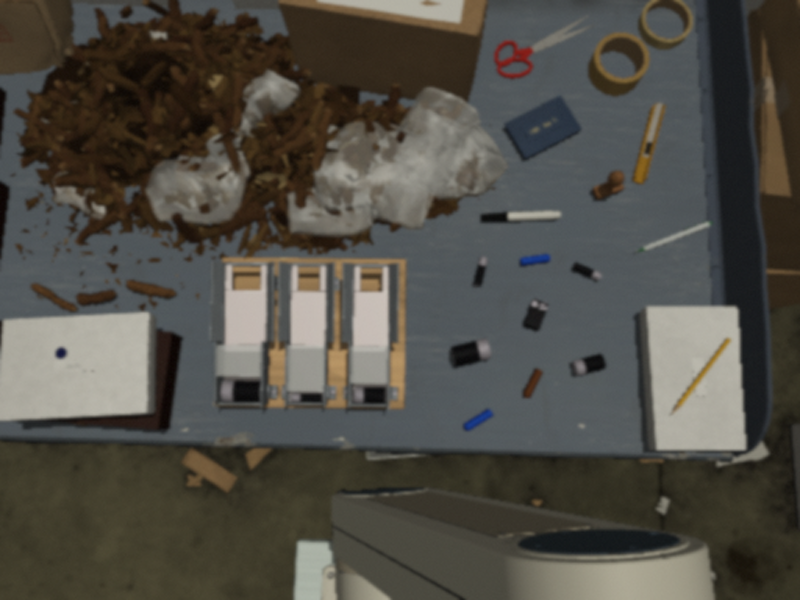

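View pics/side0.png

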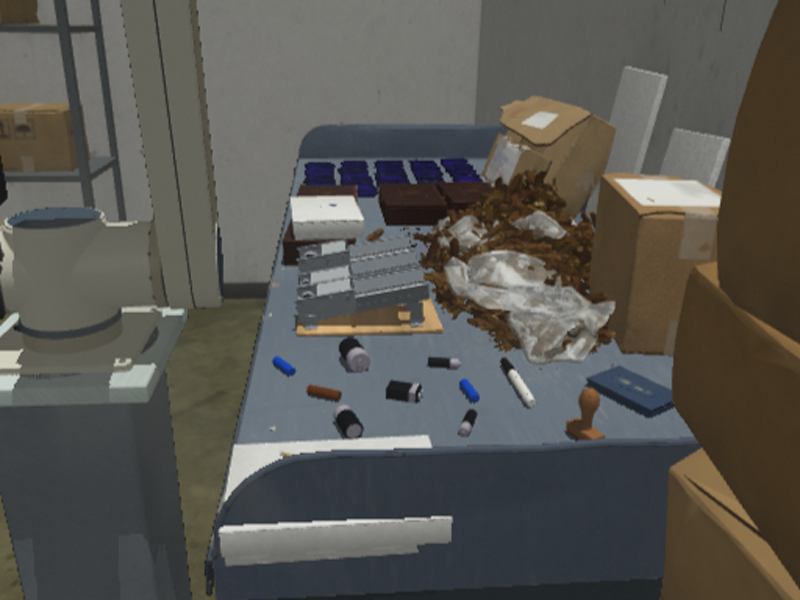

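The top view shows the rack with its mouths at about (245,305), (308,305) and (371,305), low ends at the bottom. The candidate dark round cells are (470,353) thick, (588,365) middle, and (481,271) and (587,271) thin. The thing at (536,314) is the 9V block, and the blue (535,259), (478,420) and brown (533,382) ones are look-alikes. An enlarged crop should confirm this.

Run:
```python
from h import *
d=dict(np.load('top0.npz')); im=d['img']
a=cv2.resize(im[150:285,275:405],None,fx=3,fy=3,interpolation=cv2.INTER_CUBIC)
b=cv2.resize(im[160:270,132:264],None,fx=3,fy=3,interpolation=cv2.INTER_CUBIC)
c=np.zeros((a.shape[0],a.shape[1]+b.shape[1]+4,3),np.uint8); c[:,:a.shape[1]]=a; c[:b.shape[0],a.shape[1]+4:]=b
cv2.imwrite('pics/crop1.png',c)
P=pts(d)
t=P[150:285,275:405]; m=((t[...,2]>.008)).astype(np.uint8)
n,l,s,ce=cv2.connectedComponentsWithStats(m)
for i in range(1,n):
    if s[i,4]<25: continue
    q=t[l==i]; g=im[150:285,275:405][l==i]
    r=cv2.minAreaRect(q[:,:2].astype(np.float32)*1000)
    print(ce[i]+[275,150],s[i,4],'zmax',np.percentile(q[:,2],95).round(4),'rect',np.round(r[0]),np.round(r[1]),round(r[2]),'bgr',g.mean(0).round())
print('table z',np.median(t[...,2]))
# rack
for u,v in [(157,195),(157,210),(197,195),(197,210),(237,195),(237,210),(157,228),(197,228),(237,228)]: print(u,v,P[v,u].round(4))
```

```text
[341.97938144 165.78350515] 97 zmax 0.017 rect [ 612. -213.] [14. 48.] 8 bgr [113.  54.  30.]
[306.81818182 173.26262626] 99 zmax 0.0181 rect [ 590. -122.] [14. 52.] 78 bgr [52. 51. 51.]
[375.07843137 173.32352941] 102 zmax 0.0177 rect [ 466. -152.] [ 47. 422.] 41 bgr [49. 48. 48.]
[342.4120603  200.61809045] 199 zmax 0.0225 rect [ 418. -127.] [ 38. 319.] 50 bgr [48. 48. 49.]
[300.6116208  225.16207951] 327 zmax 0.037 rect [401. -57.] [ 55. 201.] 47 bgr [47. 46. 47.]
[376.13809524 233.08571429] 210 zmax 0.0282 rect [ 438. -297.] [26. 52.] 16 bgr [50. 49. 50.]
[340.07207207 245.00900901] 111 zmax 0.0177 rect [ 355. -121.] [ 33. 241.] 30 bgr [33. 46. 68.]
[305.25       268.26785714] 112 zmax 0.0183 rect [327. -77.] [ 20. 140.] 23 bgr [115.  56.  32.]
table z 0.0011578129870689624
157 195 [0.5134 0.2552 0.0541]
157 210 [0.4769 0.2545 0.0458]
197 195 [0.5159 0.1554 0.055 ]
197 210 [ 0.3091 -0.0087  1.1469]
237 195 [0.5182 0.0558 0.0568]
237 210 [0.482  0.0549 0.0478]
157 228 [0.4279 0.2427 0.0821]
197 228 [0.4332 0.1504 0.0579]
237 228 [0.4342 0.0518 0.0731]
```

View pics/crop1.png

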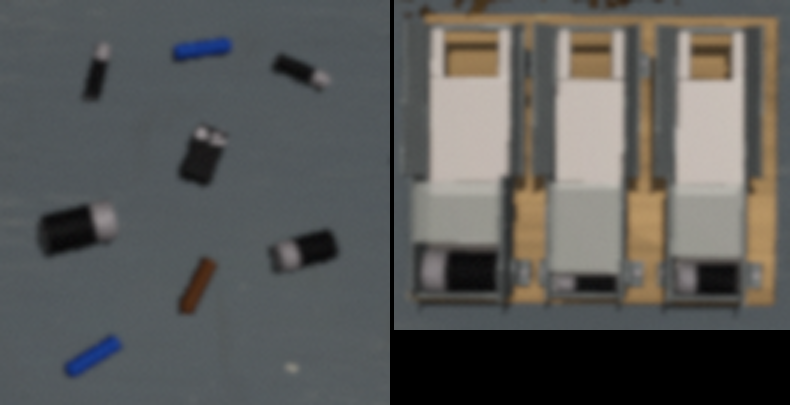

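The crop confirms the choice. The thick cell at top (470,353) is D with its button toward the right. The cell at (588,365) is C with its button to the left, and the two dark thin ones are the AAs. The 9V has two terminals. In the lanes the bright ends are on the left. The gates differ in height (left high, middle low, right medium), so the order is D, AA, C. Next I measure poses.

```bash
cat > meas.py <<'E'
from h import *
def cells(d,box,rmin=.004):
    u0,v0,u1,v1=box; P=pts(d)[v0:v1,u0:u1]; im=d['img'][v0:v1,u0:u1]; ok=d['range_z'][v0:v1,u0:u1]>0
    bg=np.median(im.reshape(-1,3),0); df=np.abs(im.astype(float)-bg).max(2)
    m=((((P[...,2]>.007)&ok)|(df>30))).astype(np.uint8); n,l,s,ce=cv2.connectedComponentsWithStats(m); out=[]
    for i in range(1,n):
        if s[i,4]<40 or s[i,4]>900: continue
        k=(l==i); v,u=np.nonzero(k); h=np.percentile(P[k&ok][:,2],90); z=max(h/2,.007)
        w=np.array([ray(d,a+u0,b+v0,z) for a,b in zip(u,v)])[:,:2]
        c=w.mean(0); e,V=np.linalg.eigh(np.cov((w-c).T)); ax=V[:,1]
        g=im[k].mean(1); sat=(im[k].max(1).astype(int)-im[k].min(1)).mean()
        t=(w-c)@ax; 
        if np.corrcoef(t,g)[0,1]<0: ax=-ax; t=-t
        out.append((c,np.degrees(np.arctan2(ax[1],ax[0])),h,np.sqrt(12*e[::-1])*1000,sat,(u.mean()+u0,v.mean()+v0)))
    return out
E
python3 - <<'E'
from meas import *
d=dict(np.load('top0.npz'))
print('TOP')
for c in cells(d,(275,150,405,285)): print(c[0].round(4),'btn deg %.1f h %.4f'%c[1:3],'LxW',c[3].round(1),'sat %.0f'%c[4],np.round(c[5],1))
d2=dict(np.load('side0.npz'))
print('SIDE')
for c in cells(d2,(165,210,315,282)): print(c[0].round(4),'btn deg %.1f h %.4f'%c[1:3],'LxW',c[3].round(1),'sat %.0f'%c[4],np.round(c[5],1))
# floors
P=pts(d); im=d['img'].astype(int)
m=((im.min(2)>150)&(d['range_z']>0)).astype(np.uint8); m[:, :130]=0;m[:,265:]=0;m[:160]=0;m[235:]=0
n,l,s,ce=cv2.connectedComponentsWithStats(m)
for i in range(1,n):
    if s[i,4]<200: continue
    q=P[l==i]; q=q[(q[:,2]<.08)]; A=np.c_[q[:,:2],np.ones(len(q))]; co=np.linalg.lstsq(A,q[:,2],rcond=None)[0]
    print('floor',ce[i].round(),len(q),'plane',co.round(4),'fall dir',np.degrees(np.arctan2(co[1],co[0])).round(2),np.degrees(np.arctan(np.hypot(*co[:2]))).round(2))
    for v in range(170,232,4):
        uu=np.nonzero(l[v]==i)[0]
        if len(uu)>5:
            f=lambda u:P[v,u]
            x0=P[v,uu].mean(0); e=[ray(d,uu[0]-.5,v,x0[2]),ray(d,uu[-1]+.5,v,x0[2])]
            print('  v',v,'x %.4f z %.4f y %.4f..%.4f mid %.4f'%(x0[0],x0[2],e[0][1],e[1][1],(e[0][1]+e[1][1])/2))
E
```

```text
TOP
[ 0.6121 -0.2128] btn deg -78.4 h 0.0164 LxW [50.4 15.4] sat 77 [341.6 166.1]
[ 0.5892 -0.1217] btn deg -12.0 h 0.0170 LxW [51.2 15. ] sat 3 [306.8 173.7]
[ 0.5942 -0.299 ] btn deg -112.6 h 0.0162 LxW [48.8 17.5] sat 3 [374.7 173.6]
[ 0.5179 -0.2128] btn deg -20.8 h 0.0212 LxW [51.6 28.9] sat 2 [342.1 201.3]
[ 0.4509 -0.105 ] btn deg -72.0 h 0.0359 LxW [64.3 35.4] sat 2 [300.2 225.7]
[ 0.4373 -0.2972] btn deg 107.2 h 0.0276 LxW [55.3 26.1] sat 3 [375.9 233.3]
[ 0.4055 -0.2076] btn deg -27.1 h 0.0168 LxW [50.3 15.4] sat 33 [340.2 245.1]
[ 0.3451 -0.1198] btn deg -56.6 h 0.0172 LxW [50.2 14.2] sat 82 [305.3 268.3]
SIDE
[ 0.4638 -0.0572] btn deg 26.0 h 0.0299 LxW [194.8 164.3] sat 34 [229.6 218.5]
[ 0.346  -0.1251] btn deg 115.6 h 0.0131 LxW [63.9 21.8] sat 90 [181.1 234.3]
[ 0.5899 -0.1274] btn deg -12.4 h 0.0132 LxW [48.7 38.1] sat 6 [283.3 232.2]
[ 0.5199 -0.2163] btn deg -80.3 h 0.0172 LxW [57.1 48.6] sat 5 [258.  250.3]
[ 0.6131 -0.2175] btn deg 94.0 h 0.0134 LxW [63.7 19.8] sat 92 [299.7 250.1]
[ 0.407  -0.2126] btn deg 142.1 h 0.0129 LxW [54.3 31.5] sat 35 [206.8 251.6]
[ 0.4
[... 1178 characters left out ...]
 0.0448 y 0.1804..0.1306 mid 0.1555
  v 218 x 0.4597 z 0.0441 y 0.1800..0.1302 mid 0.1551
  v 222 x 0.4473 z 0.0629 y 0.1786..0.1273 mid 0.1530
floor [237. 204.] 911 plane [0.0253 0.008  0.0399] fall dir 17.49 1.52
  v 190 x 0.5311 z 0.0557 y 0.0824..0.0301 mid 0.0563
  v 194 x 0.5213 z 0.0538 y 0.0822..0.0299 mid 0.0560
  v 198 x 0.5114 z 0.0527 y 0.0818..0.0296 mid 0.0557
  v 202 x 0.5018 z 0.0500 y 0.0816..0.0294 mid 0.0555
  v 206 x 0.4919 z 0.0487 y 0.0838..0.0291 mid 0.0564
  v 210 x 0.4820 z 0.0473 y 0.0835..0.0288 mid 0.0562
  v 214 x 0.4723 z 0.0450 y 0.0833..0.0285 mid 0.0559
  v 218 x 0.4626 z 0.0433 y 0.0830..0.0283 mid 0.0556
  v 222 x 0.4484 z 0.0751 y 0.0799..0.0269 mid 0.0534
```

Positions agree with the sizes: D 64x35, C 55x26, AA 51x15 mm. Floor slope is 0.177 (10°), the lane middles are 100 mm apart, and lane x0 ≈ 0.477 from both the cut-out edge and the floor height. I'll start moving, D first (grasp yaw 108°, place yaw 270°).

Create go.py:
```python
import sys, numpy as np
from bench import bot
x,y,z,yaw=map(float,sys.argv[1:5]); s=bot.sense(); p=s['tcp_pos']; c=np.degrees(s['ee_rot'][2])
t=(yaw-c+180)%360-180; a=np.radians(yaw); d=np.array([x,y,z])-p
print('t %.1f'%s['clock'],'yaw %.1f'%c,'p',p.round(4),'q1,q6',s['joint_pos'][[0,5]].round(2),'w %.4f'%s['width'],'F',np.round(s['grasp_force'],1))
print('roll needed (tool z) %.1f (or %.1f)'%(-t,-t+360*np.sign(t)),' then dx %.1f dy %.1f dz %.1f mm'%tuple(1000*np.array([d[0]*np.cos(a)+d[1]*np.sin(a), d[0]*np.sin(a)-d[1]*np.cos(a), -d[2]])))
```

```text
(no output)
```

jog_arm --pt "-1 0 0 0 -10.5" --pt "-1 0 0 0 -10.5" --pt "-1 0 0 0 -10.5" --pt "-1 0 0 0 -10.5" --pt "-1 0 0 0 -10.5" --pt "-1 0 0 0 -10.5" --pt "-1 0 0 0 -10.5" --pt "-1 0 0 0 -10.5" --newtons 40

```text
clock: 1.1
tcp_pos: [0.1311, -0.534, 0.2309]
ee_rot: [3.142, -0.001, 1.713]
force: [-0.0, 0.7, -0.7]
width: 0.0854
grasp_force: 0.0
```

jog_arm --pt "-1 0 0 0 -10.2" --pt "-1 0 0 0 0"

```text
clock: 1.35
tcp_pos: [0.1311, -0.534, 0.231]
ee_rot: [3.141, -0.001, 1.884]
force: [-0.9, -0.9, 0.5]
width: 0.0855
grasp_force: 0.0
```

```bash
python3 go.py .4509 -.105 .10 108
```

```text
t 1.4 yaw 107.9 p [ 0.1311 -0.534   0.231 ] q1,q6 [-1.48 -0.22] w 0.0855 F 0.0
roll needed (tool z) -0.1 (or 359.9)  then dx 309.2 dy 436.7 dz 131.0 mm
```

jog_arm --pt "-1 0.026 0.0365 0 0" --pt "-1 0.026 0.0365 0 0" --pt "-1 0.026 0.0365 0.01 0" --pt "-1 0.026 0.0365 0.01 0" --pt "-1 0.026 0.0365 0.015 0" --pt "-1 0.026 0.0365 0.015 0" --pt "-1 0.026 0.0365 0.015 0" --pt "-1 0.026 0.0365 0.015 0"

```text
clock: 2.35
tcp_pos: [0.3453, -0.2448, 0.1509]
ee_rot: [3.141, 0.0, 1.88]
force: [1.0, -0.8, 0.2]
width: 0.0855
grasp_force: 0.0
```

jog_arm --pt "-1 0.026 0.0365 0.015 0" --pt "-1 0.026 0.0365 0.015 0" --pt "-1 0.026 0.0365 0.01 0" --pt "-1 0.023 0.035 0.01 0" --pt "-1 0 0 0 0"

```text
clock: 2.98
tcp_pos: [0.4515, -0.1033, 0.1005]
ee_rot: [-3.141, -0.001, 1.884]
force: [-0.5, 0.0, 0.4]
width: 0.0854
grasp_force: 0.0
```

```bash
python3 go.py .4509 -.105 .004 108
python3 - <<'E'
from h import *
d=cam('side'); cv2.imwrite('pics/s1.png',cv2.resize(d['img'][150:300,130:350],(792,540),interpolation=cv2.INTER_CUBIC))
E
```

```text
t 3.0 yaw 108.0 p [ 0.4515 -0.1033  0.1005] q1,q6 [-0.41  0.85] w 0.0854 F 0.0
roll needed (tool z) -0.0 (or 360.0)  then dx -1.4 dy -1.1 dz 96.5 mm
```

View pics/s1.png

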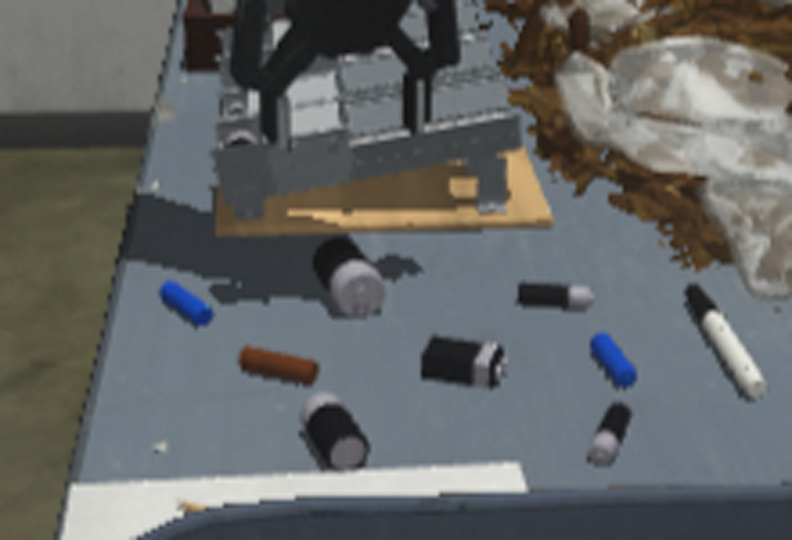

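The open fingers at crop (270,110) and (418,100) straddle the D cell at (348,275), so I descend and grip.

jog_arm --pt "-1 -0.0015 -0.001 0.03 0" --pt "-1 0 0 0.035 0" --pt "-1 0 0 0.0315 0" --pt "-1 0 0 0 0" --pt "1 0 0 0 0" --pt "1 0 0 0 0" --pt "1 0 0 0 0" --pt "1 0 0 0 0"

```text
clock: 4.03
tcp_pos: [0.4508, -0.1075, 0.0059]
ee_rot: [3.141, 0.002, 1.885]
force: [-2.0, 0.1, 8.3]
width: 0.0332
grasp_force: 38.7
```

jog_arm --pt "1 0 0 0 0" --pt "1 0 0 0 0" --pt "1 0 0 -0.03 0" --pt "1 0 0 -0.04 0" --pt "1 0 0 -0.04 0" --pt "1 0 0 -0.03 0"

```text
clock: 4.78
tcp_pos: [0.4505, -0.1071, 0.1469]
ee_rot: [3.14, 0.001, 1.885]
force: [-0.3, -0.0, -2.0]
width: 0.033
grasp_force: 40.6
```

jog_arm --pt "1 0 0 0 -10" --pt "1 0 0 0 -10" --pt "1 0 0 0 -10" --pt "1 0 0 0 -10" --pt "1 0 0 0 -10" --pt "1 0 0 0 -10" --pt "1 0 0 0 -10" --pt "1 0 0 0 -10"

```text
clock: 5.78
tcp_pos: [0.4502, -0.107, 0.1451]
ee_rot: [-3.141, 0.0, -2.996]
force: [-0.3, -0.1, -1.4]
width: 0.0329
grasp_force: 40.8
```

jog_arm --pt "1 0 0 0 -10" --pt "1 0 0 0 -10" --pt "1 0 0 0 -10" --pt "1 0 0 0 -10" --pt "1 0 0 0 -10" --pt "1 0 0 0 -10" --pt "1 0 0 0 -10" --pt "1 0 0 0 -10"

```text
clock: 6.78
tcp_pos: [0.4502, -0.107, 0.1451]
ee_rot: [-3.141, -0.0, -1.6]
force: [0.1, -0.2, -1.3]
width: 0.033
grasp_force: 40.8
```

jog_arm --pt "1 0 0 0 -2" --pt "1 0 0 0 0"

```text
clock: 7.02
tcp_pos: [0.4503, -0.1071, 0.1449]
ee_rot: [-3.141, -0.0, -1.574]
force: [0.4, 0.1, -1.6]
width: 0.0332
grasp_force: 40.8
```

```bash
python3 go.py .527 .2555 .10 270
python3 - <<'E'
from h import *
d=cam('top'); np.savez('top1.npz',**d); cv2.imwrite('pics/t1.png',cv2.resize(d['img'][150:300,200:400],(800,600),interpolation=cv2.INTER_CUBIC))
E
```

```text
t 7.0 yaw -90.2 p [ 0.4503 -0.1071  0.1449] q1,q6 [-0.42 -1.98] w 0.0332 F 40.8
roll needed (tool z) -0.2 (or 359.8)  then dx -362.6 dy -76.7 dz 44.9 mm
```

View pics/t1.png

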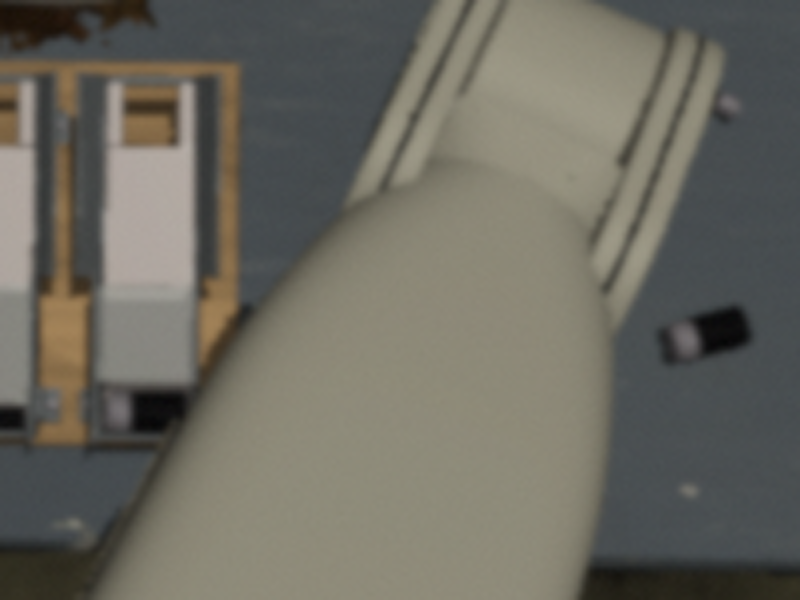

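jog_arm --pt "1 -0.04 -0.0085 0 0" --pt "1 -0.0455 -0.01 0 0" --pt "1 -0.0455 -0.01 0 0" --pt "1 -0.0455 -0.01 0 0" --pt "1 -0.0455 -0.01 0 0" --pt "1 -0.0455 -0.01 0 0" --pt "1 -0.0455 -0.01 0 0" --pt "1 -0.0455 -0.0085 0 0"

```text
clock: 8.07
tcp_pos: [0.5276, 0.253, 0.1447]
ee_rot: [-3.142, -0.0, -1.573]
force: [0.8, -0.2, -1.4]
width: 0.0327
grasp_force: 40.7
```

jog_arm --pt "1 -0.0055 0 0.02 0" --pt "1 0 0 0.02 0" --pt "1 0 0 0 0"

```text
clock: 8.45
tcp_pos: [0.5264, 0.2568, 0.1034]
ee_rot: [3.139, -0.001, -1.572]
force: [-0.3, -0.3, -0.8]
width: 0.0328
grasp_force: 40.7
```

```bash
python3 go.py .527 .257 .063 270
python3 - <<'E'
from h import *
d=cam('side'); np.savez('s2.npz',**d); cv2.imwrite('pics/s2.png',cv2.resize(d['img'][80:230,170:320],(600,600),interpolation=cv2.INTER_CUBIC))
E
```

```text
t 8.4 yaw -90.1 p [0.5264 0.2568 0.1034] q1,q6 [ 0.31 -1.26] w 0.0328 F 40.7
roll needed (tool z) -0.1 (or 359.9)  then dx -0.2 dy -0.6 dz 40.4 mm
```

View pics/s2.png

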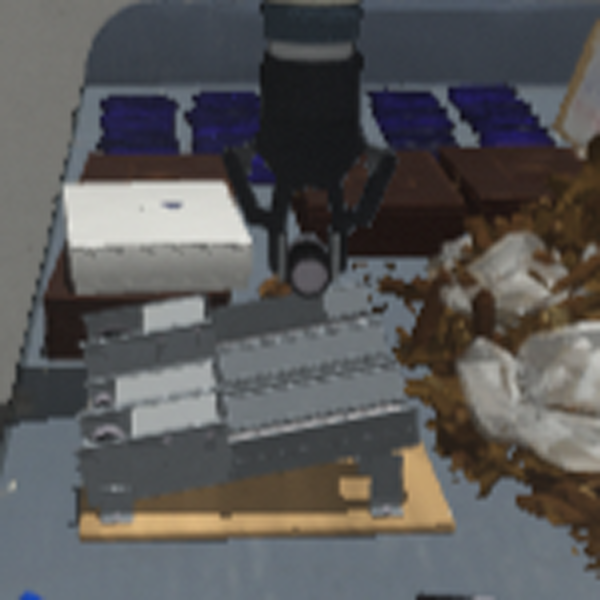

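The D cell is held level over its lane, with its plain end facing the camera at crop (310,275). I'll check that end's position from depth.

Run:
```python
from h import *
d=dict(np.load('s2.npz')); P=pts(d)
q=P[145:154,243:252].reshape(-1,3); print(np.median(q,0).round(4), q[:,1].min().round(4), q[:,1].max().round(4))
# gate upper edge & lane walls of C lane: scan row along lane
print(P[145:156:2,248].round(4))
```

```text
[0.5279 0.2283 0.1128] 0.2209 0.5701
[[0.5308 0.2296 0.1249]
 [0.5311 0.2319 0.118 ]
 [0.531  0.2303 0.1121]
 [0.5309 0.2275 0.1067]
 [0.5309 0.2271 0.1005]
 [0.5368 0.2985 0.0725]]
```

jog_arm --pt "1 0.002 0 0.02 0" --pt "1 0 0 0.012 0" --pt "1 0 0 0.007 0" --pt "1 0 0 0 0" --pt "1 0 0 0 0"

```text
clock: 9.12
tcp_pos: [0.5277, 0.255, 0.0663]
ee_rot: [-3.141, 0.0, -1.571]
force: [0.5, -0.7, -1.2]
width: 0.0331
grasp_force: 40.7
```

jog_arm --pt "-0.05 0 0 0 0" --pt "-0.05 0 0 0 0" --pt "-0.05 0 0 0 0" --pt "-0.05 0 0 -0.02 0" --pt "-0.05 0 0 -0.03 0" --pt "-0.05 0 0 -0.03 0" --pt "-0.5 0 0 -0.02 0"

```text
clock: 10.0
tcp_pos: [0.5277, 0.255, 0.1674]
ee_rot: [-3.14, 0.0, -1.571]
force: [0.6, -0.1, -0.1]
width: 0.0615
grasp_force: 0.0
```

```bash
python3 go.py .589 -.124 .15 168
python3 - <<'E'
from h import *
d=cam('side'); np.savez('s3.npz',**d); cv2.imwrite('pics/s3.png',cv2.resize(d['img'][80:230,170:320],(600,600),interpolation=cv2.INTER_CUBIC))
E
```

```text
t 10.0 yaw -90.0 p [0.5277 0.255  0.1674] q1,q6 [ 0.31 -1.26] w 0.0615 F 0.0
roll needed (tool z) 102.0 (or -258.0)  then dx -138.7 dy -358.0 dz 17.4 mm
```

View pics/s3.png

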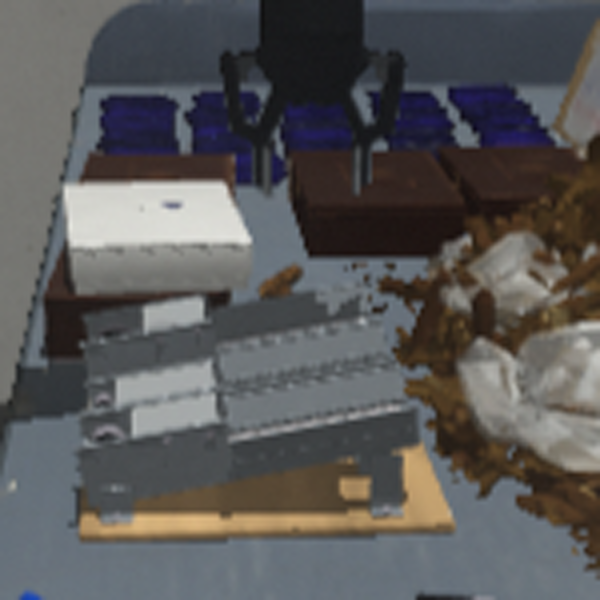

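The cell has left the gripper and the far lane's floor isn't visible from here, so I'll check it from the top later. Next is AA1.

jog_arm --pt "-1 0 0 0 10.2" --pt "-1 0 0 0 10.2" --pt "-1 0 0 0 10.2" --pt "-1 0 0 0 10.2" --pt "-1 0 0 0 10.2" --pt "-1 0 0 0 10.2" --pt "-1 0 0 0 10.2" --pt "-1 0 0 0 10.2"

```text
clock: 11.05
tcp_pos: [0.5273, 0.2548, 0.1652]
ee_rot: [-3.141, -0.0, -3.001]
force: [-0.2, -0.9, -0.0]
width: 0.0854
grasp_force: 0.0
```

jog_arm --pt "-1 0 0 0 10.2" --pt "-1 0 0 0 10.2" --pt "-1 -0.017 -0.045 0 0" --pt "-1 -0.017 -0.045 0 0" --pt "-1 -0.017 -0.045 0 0" --pt "-1 -0.017 -0.045 0 0" --pt "-1 -0.017 -0.045 0 0" --pt "-1 -0.017 -0.045 0 0"

```text
clock: 12.05
tcp_pos: [0.571, -0.032, 0.1653]
ee_rot: [3.142, -0.0, 2.932]
force: [0.9, 1.5, -0.1]
width: 0.0852
grasp_force: 0.0
```

jog_arm --pt "-1 -0.017 -0.044 0.02 0" --pt "-1 -0.019 -0.044 0.02 0" --pt "-1 0 0 0.02 0" --pt "-1 0 0 0.02 0" --pt "-1 0 0 0 0"

```text
clock: 12.68
tcp_pos: [0.5869, -0.1238, 0.084]
ee_rot: [3.141, -0.003, 2.932]
force: [-0.2, 0.5, 0.5]
width: 0.0858
grasp_force: 0.0
```

```bash
python3 go.py .589 -.123 .003 168
python3 - <<'E'
from h import *
d=cam('top'); np.savez('t2.npz',**d); e=cam('side')
a=cv2.resize(d['img'][150:280,125:265],None,fx=3,fy=3,interpolation=cv2.INTER_CUBIC); b=cv2.resize(e['img'][160:290,220:345],None,fx=3,fy=3,interpolation=cv2.INTER_CUBIC)
cv2.imwrite('pics/t2.png',np.hstack([a,b]))
E
```

```text
t 12.7 yaw 168.0 p [ 0.5869 -0.1238  0.084 ] q1,q6 [-0.35 -0.14] w 0.0858 F 0.0
roll needed (tool z) -0.0 (or 360.0)  then dx -1.9 dy 1.3 dz 81.0 mm
```

View pics/t2.png

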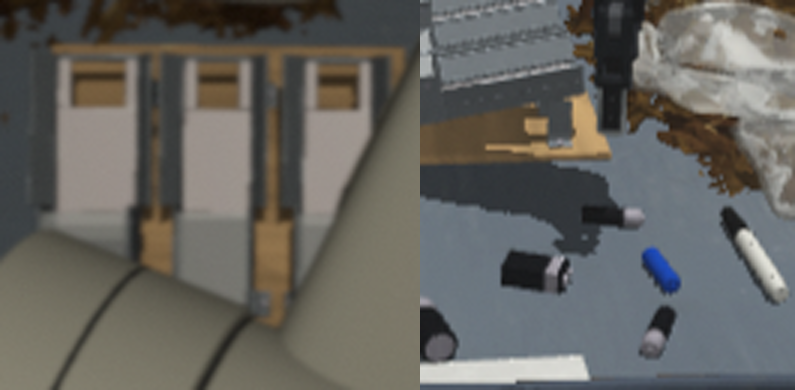

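The D mouth at the left of the crop is empty, so D rolled down under the gate. The gripper stands over AA1 at (610,215), so I descend and grip.

jog_arm --pt "-1 -0.002 0.001 0.03 0" --pt "-1 0 0 0.03 0" --pt "-1 0 0 0.02 0" --pt "-1 0 0 0 0" --pt "1 0 0 0 0" --pt "1 0 0 0 0" --pt "1 0 0 0 0" --pt "1 0 0 0 0"

```text
clock: 13.78
tcp_pos: [0.5902, -0.1235, 0.0062]
ee_rot: [-3.141, 0.001, 2.932]
force: [-1.5, 0.4, 13.1]
width: 0.0126
grasp_force: 37.0
```

jog_arm --pt "1 0 0 0 0" --pt "1 0 0 0 0" --pt "1 0 0 0 0" --pt "1 0 0 -0.03 0" --pt "1 0 0 -0.04 0" --pt "1 0 0 -0.04 0" --pt "1 0 0 -0.03 0"

```text
clock: 14.65
tcp_pos: [0.5902, -0.1235, 0.1475]
ee_rot: [-3.141, 0.001, 2.932]
force: [1.7, -0.2, -0.9]
width: 0.0121
grasp_force: 39.3
```

jog_arm --pt "1 0 0 0 -10.2" --pt "1 0 0 0 -10.2" --pt "1 0 0 0 -10.2" --pt "1 0 0 0 -10.2" --pt "1 0 0 0 -10.2" --pt "1 0 0 0 -10.2" --pt "1 0 0 0 -10.2" --pt "1 0 0 0 -10.2"

```text
clock: 15.65
tcp_pos: [0.5899, -0.1234, 0.1455]
ee_rot: [3.141, 0.0, -1.921]
force: [0.4, -0.9, 0.3]
width: 0.0126
grasp_force: 39.3
```

jog_arm --pt "1 0 0 0 -10.2" --pt "1 0 0 0 -10.2" --pt "1 0 0 0 0"

```text
clock: 16.02
tcp_pos: [0.59, -0.1234, 0.1456]
ee_rot: [3.141, 0.0, -1.572]
force: [0.2, 0.8, -0.7]
width: 0.0124
grasp_force: 39.2
```

```bash
python3 go.py .539 .1555 .10 270
```

```text
t 16.0 yaw -90.1 p [ 0.59   -0.1234  0.1456] q1,q6 [-0.35 -1.91] w 0.0124 F 39.2
roll needed (tool z) -0.1 (or 359.9)  then dx -278.9 dy 51.0 dz 45.6 mm
```

jog_arm --pt "1 -0.04 0.007 0 0" --pt "1 -0.04 0.007 0 0" --pt "1 -0.04 0.007 0 0" --pt "1 -0.04 0.007 0 0" --pt "1 -0.04 0.008 0 0" --pt "1 -0.04 0.008 0 0" --pt "1 -0.039 0.007 0.02 0" --pt "1 0 0 0.025 0"

```text
clock: 17.02
tcp_pos: [0.5387, 0.1581, 0.1007]
ee_rot: [-3.14, 0.001, -1.573]
force: [0.7, -0.1, 0.2]
width: 0.0126
grasp_force: 39.2
```

jog_arm --pt "1 0 0 0 0" --pt "1 0 0 0 0"

```text
clock: 17.27
tcp_pos: [0.5396, 0.1553, 0.1016]
ee_rot: [-3.141, 0.0, -1.573]
force: [-0.2, -0.3, 0.0]
width: 0.0121
grasp_force: 39.2
```

```bash
python3 go.py .539 .1555 .061 270
python3 - <<'E'
from h import *
d=cam('side'); np.savez('s4.npz',**d); cv2.imwrite('pics/s4.png',cv2.resize(d['img'][100:200,180:300],(720,600),interpolation=cv2.INTER_CUBIC))
E
```

```text
t 17.3 yaw -90.1 p [0.5396 0.1553 0.1016] q1,q6 [ 0.13 -1.44] w 0.0121 F 39.2
roll needed (tool z) -0.1 (or 359.9)  then dx -0.2 dy 0.6 dz 40.6 mm
```

View pics/s4.png

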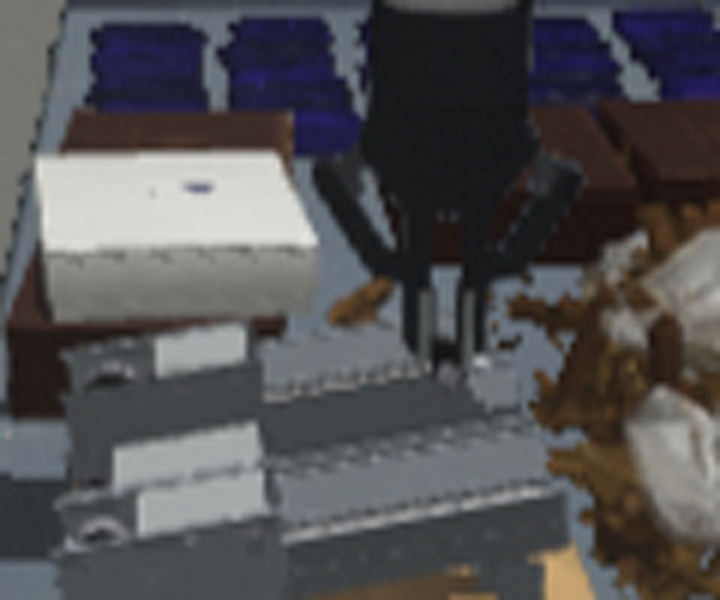

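Run:
```python
from h import *
d=dict(np.load('s4.npz')); P=pts(d)
for v in range(156,167): print(v,P[v,252:258].round(3).tolist(), d['img'][v,254])
```

```text
156 [[0.538, 0.172, 0.108], [0.541, 0.172, 0.108], [0.545, 0.178, 0.106], [0.559, 0.296, 0.07], [0.548, 0.153, 0.113], [0.55, 0.142, 0.117]] [63 61 61]
157 [[0.537, 0.158, 0.109], [0.54, 0.164, 0.107], [0.543, 0.165, 0.107], [0.547, 0.17, 0.105], [0.548, 0.155, 0.11], [0.55, 0.144, 0.113]] [30 29 28]
158 [[0.537, 0.152, 0.108], [0.54, 0.155, 0.107], [0.542, 0.153, 0.107], [0.545, 0.154, 0.107], [0.548, 0.149, 0.109], [0.55, 0.139, 0.112]] [22 23 22]
159 [[0.536, 0.146, 0.107], [0.539, 0.144, 0.107], [0.541, 0.141, 0.108], [0.544, 0.142, 0.108], [0.547, 0.145, 0.107], [0.551, 0.147, 0.106]] [24 24 23]
160 [[0.536, 0.141, 0.105], [0.538, 0.136, 0.107], [0.54, 0.131, 0.108], [0.543, 0.133, 0.108], [0.547, 0.141, 0.105], [0.55, 0.145, 0.104]] [70 66 68]
161 [[0.535, 0.138, 0.103], [0.537, 0.128, 0.106], [0.54, 0.127, 0.106], [0.544, 0.135, 0.104], [0.546, 0.13, 0.106], [0.557, 0.204, 0.082]] [104  99 101]
162 [[0.535, 0.133, 0.102], [0.538, 0.134, 0.101], [0.541, 0.132, 0.102], [0.543, 0.129, 0.103], [0.546, 0.127, 0.104], [0.556, 0.201, 0.08]] [96 92 94]
163 [[0.541, 0.193, 0.079], [0.538, 0.129, 0.1], [0.541, 0.132, 0.099], [0.543, 0.131, 0.099], [0.546, 0.131, 0.099], [0.555, 0.191, 0.08]] [89 85 87]
164 [[0.54, 0.19, 0.077], [0.538, 0.131, 0.096], [0.54, 0.127, 0.098], [0.544, 0.131, 0.096], [0.546, 0.13, 0.097], [0.555, 0.189, 0.077]] [70 68 68]
165 [[0.541, 0.192, 0.073], [0.544, 0.193, 0.073], [0.546, 0.187, 0.075], [0.549, 0.185, 0.076], [0.553, 0.193, 0.073], [0.556, 0.193, 0.073]] [63 61 59]
166 [[0.541, 0.196, 0.069], [0.543, 0.19, 0.071], [0.546, 0.188, 0.071], [0.55, 0.191, 0.071], [0.552, 0.185, 0.072], [0.556, 0.191, 0.07]] [69 67 64]
```

The plain end is at y 0.130, so the centre is at 0.155 as wanted. The cell axis is about level with the TCP (cell is held at the tips), so I lower to TCP z ≈ 0.066.

jog_arm --pt "1 0 0 0.015 0" --pt "1 0 0 0.013 0" --pt "1 0 0 0.007 0" --pt "1 0 0 0 0" --pt "1 0 0 0 0"

```text
clock: 17.95
tcp_pos: [0.5392, 0.1556, 0.0659]
ee_rot: [-3.141, 0.0, -1.571]
force: [0.1, -0.3, -0.2]
width: 0.0124
grasp_force: 39.2
```

jog_arm --pt "0.4 0 0 0 0" --pt "0.4 0 0 0 0" --pt "0.4 0 0 -0.01 0" --pt "0.4 0 0 -0.02 0" --pt "0.4 0 0 -0.03 0" --pt "-0.5 0 0 -0.03 0" --pt "-1 0 0 0 0"

```text
clock: 18.82
tcp_pos: [0.5403, 0.1558, 0.1588]
ee_rot: [-3.137, 0.001, -1.571]
force: [0.5, 0.3, -0.5]
width: 0.061
grasp_force: 0.0
```

```bash
python3 go.py .594 -.300 .08 247.4
python3 - <<'E'
from h import *
d=cam('side'); a=cv2.resize(d['img'][100:200,180:300],None,fx=3,fy=3,interpolation=cv2.INTER_CUBIC)
e=cam('top'); b=cv2.resize(e['img'][160:260,130:265],None,fx=3,fy=3,interpolation=cv2.INTER_CUBIC)
cv2.imwrite('pics/s5.png',np.hstack([a,b]))
E
```

```text
t 18.8 yaw -90.0 p [0.5403 0.1558 0.1588] q1,q6 [ 0.13 -1.44] w 0.0610 F 0.0
roll needed (tool z) 22.6 (or -337.4)  then dx 400.1 dy -224.7 dz 78.8 mm
```

View pics/s5.png

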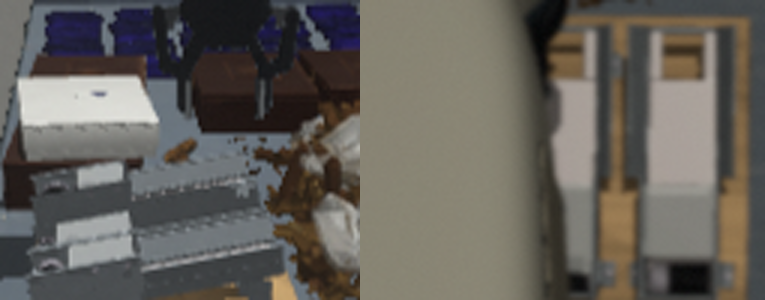

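AA1 is released and nothing is left between the fingers. Now AA2.

jog_arm --pt "-1 0 0 0 10" --pt "-1 0 0 0 10" --pt "-1 0 0 0 2.6" --pt "-1 0.042 -0.0235 0 0" --pt "-1 0.042 -0.0235 0 0" --pt "-1 0.042 -0.0235 0 0" --pt "-1 0.042 -0.0235 0 0" --pt "-1 0.042 -0.0235 0 0"

```text
clock: 19.92
tcp_pos: [0.5663, -0.0849, 0.1547]
ee_rot: [3.14, -0.0, -1.965]
force: [-0.0, 1.1, -0.2]
width: 0.0853
grasp_force: 0.0
```

jog_arm --pt "-1 0.042 -0.0235 0 0" --pt "-1 0.042 -0.0235 0 0" --pt "-1 0.042 -0.0235 0.02 0" --pt "-1 0.042 -0.0235 0.02 0" --pt "-1 0.022 -0.0135 0.02 0" --pt "-1 0 0 0.02 0" --pt "-1 0 0 0 0" --pt "-1 0 0 0 0"

```text
clock: 20.92
tcp_pos: [0.5933, -0.2996, 0.0762]
ee_rot: [-3.142, 0.0, -1.965]
force: [0.1, 0.9, -0.1]
width: 0.0852
grasp_force: 0.0
```

```bash
python3 go.py .594 -.300 .005 247.4
python3 - <<'E'
from h import *
d=cam('top'); np.savez('t3.npz',**d); e=cam('side')
a=cv2.resize(d['img'][150:280,125:265],None,fx=3,fy=3,interpolation=cv2.INTER_CUBIC); b=cv2.resize(e['img'][160:290,220:345],None,fx=3,fy=3,interpolation=cv2.INTER_CUBIC)
cv2.imwrite('pics/t3.png',np.hstack([a,b]))
E
```

```text
t 20.9 yaw -112.6 p [ 0.5933 -0.2996  0.0762] q1,q6 [-0.59 -1.77] w 0.0852 F 0.0
roll needed (tool z) 0.0 (or -360.0)  then dx 0.1 dy -0.8 dz 71.2 mm
```

View pics/t3.png

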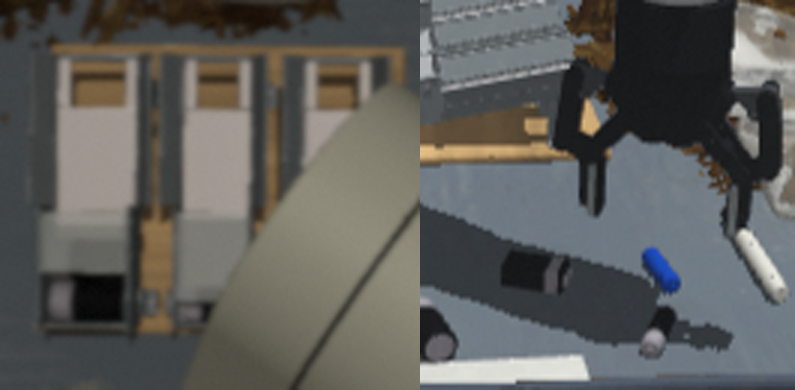

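AA1's mouth is empty too, so it rolled down. The gripper is over AA2 at (658,332), and the marker at (760,265) is clear of the finger (x ≈ 0.69 against 0.65). I descend.

jog_arm --pt "-1 0 -0.001 0.03 0" --pt "-1 0 0 0.025 0" --pt "-1 0 0 0.016 0" --pt "-1 0 0 0 0" --pt "1 0 0 0 0" --pt "1 0 0 0 0" --pt "1 0 0 0 0" --pt "1 0 0 0 0"

```text
clock: 22.02
tcp_pos: [0.5941, -0.3007, 0.0052]
ee_rot: [-3.141, -0.0, -1.965]
force: [-0.6, 0.3, 10.9]
width: 0.0127
grasp_force: 38.7
```

jog_arm --pt "1 0 0 0 0" --pt "1 0 0 0 0" --pt "1 0 0 0 0" --pt "1 0 0 -0.03 0" --pt "1 0 0 -0.04 0" --pt "1 0 0 -0.04 0" --pt "1 0 0 -0.03 0"

```text
clock: 22.9
tcp_pos: [0.5941, -0.3006, 0.1463]
ee_rot: [-3.141, -0.0, -1.965]
force: [0.2, -0.6, -0.3]
width: 0.0126
grasp_force: 39.2
```

jog_arm --pt "1 0 0 0 10.5" --pt "1 0 0 0 10.5" --pt "1 0 0 0 10.5" --pt "1 0 0 0 10.5" --pt "1 0 0 0 10.5" --pt "1 0 0 0 10.5" --pt "1 0 0 0 10.5" --pt "1 0 0 0 10.5"

```text
clock: 23.9
tcp_pos: [0.5939, -0.3005, 0.1443]
ee_rot: [3.141, -0.001, 2.846]
force: [-0.2, -0.0, -0.6]
width: 0.0122
grasp_force: 39.1
```

jog_arm --pt "1 0 0 0 10.5" --pt "1 0 0 0 10.5" --pt "1 0 0 0 10.5" --pt "1 0 0 0 10.5" --pt "1 0 0 0 10.5" --pt "1 0 0 0 10.5" --pt "1 0 0 0 10.5" --pt "1 0 0 0 0"

```text
clock: 24.9
tcp_pos: [0.5939, -0.3005, 0.1444]
ee_rot: [-3.141, -0.0, 1.57]
force: [-0.1, 0.1, -0.2]
width: 0.0126
grasp_force: 39.1
```

```bash
python3 go.py .539 .1555 .10 90
```

```text
t 24.9 yaw 90.0 p [ 0.5939 -0.3005  0.1444] q1,q6 [-0.59  0.98] w 0.0126 F 39.1
roll needed (tool z) -0.0 (or 360.0)  then dx 456.0 dy -54.9 dz 44.4 mm
```

jog_arm --pt "1 0.042 -0.005 0 0" --pt "1 0.042 -0.005 0 0" --pt "1 0.042 -0.005 0 0" --pt "1 0.042 -0.005 0 0" --pt "1 0.042 -0.005 0 0" --pt "1 0.042 -0.005 0 0" --pt "1 0.042 -0.005 0 0" --pt "1 0.042 -0.005 0 0"

```text
clock: 25.9
tcp_pos: [0.5543, 0.0368, 0.1448]
ee_rot: [3.142, -0.0, 1.574]
force: [-0.0, 0.0, -0.2]
width: 0.0123
grasp_force: 39.1
```

jog_arm --pt "1 0.042 -0.005 0 0" --pt "1 0.042 -0.005 0 0" --pt "1 0.036 -0.005 0.02 0" --pt "1 0 0 0.025 0" --pt "1 0 0 0 0" --pt "1 0 0 0 0"

```text
clock: 26.65
tcp_pos: [0.5402, 0.1552, 0.1005]
ee_rot: [3.141, -0.0, 1.57]
force: [0.9, -0.7, -0.5]
width: 0.0122
grasp_force: 39.1
```

```bash
python3 go.py .539 .1555 .066 90
python3 - <<'E'
from h import *
d=cam('side'); P=pts(d)
for v in range(158,167): print(v,P[v,251:259].round(3).tolist(), d['img'][v,254])
E
```

```text
t 26.6 yaw 90.0 p [0.5402 0.1552 0.1005] q1,q6 [0.13 1.7 ] w 0.0122 F 39.1
roll needed (tool z) -0.0 (or 360.0)  then dx 0.3 dy -1.2 dz 34.5 mm
158 [[0.533, 0.143, 0.11], [0.536, 0.141, 0.111], [0.54, 0.156, 0.107], [0.542, 0.151, 0.108], [0.544, 0.144, 0.11], [0.548, 0.155, 0.107], [0.55, 0.14, 0.111], [0.553, 0.142, 0.111]] [21 21 21]
159 [[0.533, 0.144, 0.107], [0.536, 0.142, 0.108], [0.539, 0.146, 0.107], [0.541, 0.143, 0.108], [0.544, 0.142, 0.108], [0.548, 0.15, 0.105], [0.55, 0.141, 0.108], [0.553, 0.141, 0.108]] [24 24 24]
160 [[0.533, 0.145, 0.104], [0.536, 0.145, 0.104], [0.538, 0.139, 0.106], [0.541, 0.134, 0.107], [0.543, 0.131, 0.108], [0.547, 0.135, 0.107], [0.55, 0.142, 0.105], [0.553, 0.144, 0.104]] [62 60 60]
161 [[0.533, 0.149, 0.1], [0.536, 0.141, 0.102], [0.538, 0.135, 0.104], [0.541, 0.133, 0.105], [0.544, 0.135, 0.104], [0.546, 0.129, 0.106], [0.55, 0.145, 0.101], [0.553, 0.143, 0.101]] [96 91 93]
162 [[0.538, 0.204, 0.079], [0.535, 0.136, 0.101], [0.538, 0.132, 0.102], [0.54, 0.129, 0.103], [0.544, 0.133, 0.102], [0.546, 0.128, 0.103], [0.549, 0.131, 0.102], [0.559, 0.194, 0.082]] [97 92 94]
163 [[0.537, 0.19, 0.08], [0.541, 0.198, 0.078], [0.538, 0.135, 0.098], [0.541, 0.131, 0.099], [0.543, 0.131, 0.099], [0.546, 0.13, 0.1], [0.556, 0.193, 0.079], [0.559, 0.193, 0.079]] [87 84 85]
164 [[0.538, 0.195, 0.076], [0.541, 0.195, 0.076], [0.538, 0.134, 0.096], [0.541, 0.135, 0.095], [0.543, 0.13, 0.097], [0.546, 0.13, 0.097], [0.555, 0.19, 0.077], [0.558, 0.189, 0.077]] [71 67 67]
165 [[0.538, 0.193, 0.073], [0.54, 0.188, 0.075], [0.544, 0.194, 0.073], [0.547, 0.193, 0.073], [0.55, 0.196, 0.072], [0.552, 0.189, 0.074], [0.556, 0.192, 0.073], [0.558, 0.188, 0.075]] [69 67 65]
166 [[0.538, 0.191, 0.071], [0.541, 0.191, 0.071], [0.543, 0.191, 0.071], [0.546, 0.189, 0.071], [0.549, 0.186, 0.072], [0.553, 0.195, 0.069], [0.556, 0.194, 0.07], [0.558, 0.188, 0.072]] [69 67 64]
```

The hold is the same as before (end at y ≈ 0.131, axis ≈ TCP height), so I lower and release.

jog_arm --pt "1 0 -0.001 0.015 0" --pt "1 0 0 0.013 0" --pt "1 0 0 0.0065 0" --pt "1 0 0 0 0" --pt "1 0 0 0 0"

```text
clock: 27.32
tcp_pos: [0.539, 0.1556, 0.0655]
ee_rot: [3.141, -0.0, 1.569]
force: [0.1, 0.0, -0.2]
width: 0.0125
grasp_force: 39.1
```

jog_arm --pt "0.4 0 0 0 0" --pt "0.4 0 0 0 0" --pt "0.4 0 0 -0.01 0" --pt "0.4 0 0 -0.02 0" --pt "0.4 0 0 -0.03 0" --pt "-0.5 0 0 -0.03 0" --pt "-1 0 0 0 0"

```text
clock: 28.2
tcp_pos: [0.54, 0.1557, 0.1583]
ee_rot: [3.137, -0.001, 1.569]
force: [-0.7, 1.4, -0.6]
width: 0.0611
grasp_force: 0.0
```

```bash
python3 go.py .4373 -.298 .08 107.2
```

```text
t 28.2 yaw 89.9 p [0.54   0.1557 0.1583] q1,q6 [0.13 1.7 ] w 0.0611 F 0.0
roll needed (tool z) -17.3 (or 342.7)  then dx -403.1 dy -232.3 dz 78.3 mm
```

jog_arm --pt "-1 0 0 0 -8.6" --pt "-1 0 0 0 -8.7" --pt "-1 -0.04 -0.023 0 0" --pt "-1 -0.04 -0.023 0 0" --pt "-1 -0.04 -0.023 0 0" --pt "-1 -0.04 -0.023 0 0" --pt "-1 -0.04 -0.023 0 0" --pt "-1 -0.04 -0.023 0 0"

```text
clock: 29.2
tcp_pos: [0.4772, -0.1158, 0.155]
ee_rot: [-3.141, -0.0, 1.871]
force: [1.0, -0.9, 0.3]
width: 0.0854
grasp_force: 0.0
```

jog_arm --pt "-1 -0.04 -0.023 0 0" --pt "-1 -0.04 -0.023 0 0" --pt "-1 -0.04 -0.023 0.02 0" --pt "-1 -0.043 -0.025 0.02 0" --pt "-1 0 0 0.02 0" --pt "-1 0 0 0.015 0" --pt "-1 0 0 0 0" --pt "-1 0 0 0 0"

```text
clock: 30.2
tcp_pos: [0.4368, -0.2977, 0.0809]
ee_rot: [3.141, 0.001, 1.872]
force: [-0.2, 0.7, 0.0]
width: 0.0855
grasp_force: 0.0
```

```bash
python3 go.py .4373 -.298 .005 107.2
python3 - <<'E'
from h import *
d=cam('top'); np.savez('t4.npz',**d); e=cam('side')
a=cv2.resize(d['img'][150:280,125:265],None,fx=3,fy=3,interpolation=cv2.INTER_CUBIC); b=cv2.resize(e['img'][180:310,180:305],None,fx=3,fy=3,interpolation=cv2.INTER_CUBIC)
cv2.imwrite('pics/t4.png',np.hstack([a,b]))
E
```

```text
t 30.2 yaw 107.3 p [ 0.4368 -0.2977  0.0809] q1,q6 [-0.76  0.51] w 0.0855 F 0.0
roll needed (tool z) 0.1 (or -359.9)  then dx -0.5 dy 0.4 dz 75.9 mm
```

View pics/t4.png

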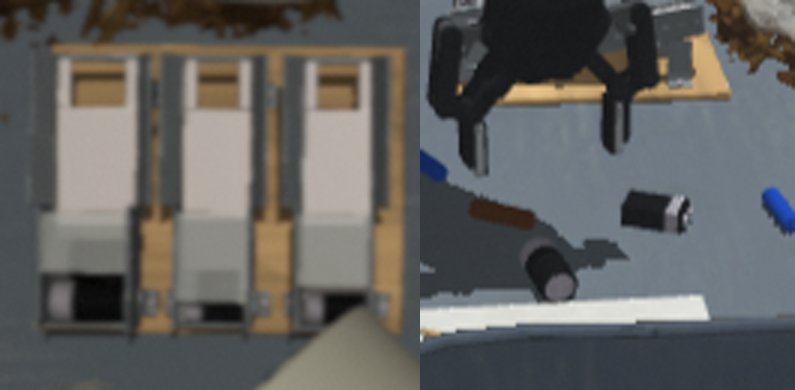

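The D and AA mouths are empty, and faint darker cells show through the gates at (90,255) and (215,285). The gripper stands over C at (550,270), so I grip it.

jog_arm --pt "-1 0 0 0.03 0" --pt "-1 0 0 0.03 0" --pt "-1 0 0 0.016 0" --pt "-1 0 0 0 0" --pt "1 0 0 0 0" --pt "1 0 0 0 0" --pt "1 0 0 0 0" --pt "1 0 0 0 0"

```text
clock: 31.3
tcp_pos: [0.4363, -0.2983, 0.0049]
ee_rot: [3.142, 0.001, 1.871]
force: [-2.5, 0.4, 5.4]
width: 0.0248
grasp_force: 38.9
```

jog_arm --pt "1 0 0 0 0" --pt "1 0 0 0 0" --pt "1 0 0 -0.03 0" --pt "1 0 0 -0.04 0" --pt "1 0 0 -0.04 0" --pt "1 0 0 -0.03 8.6" --pt "1 0 0 0 8.6" --pt "1 0 0 0 0"

```text
clock: 32.3
tcp_pos: [0.4363, -0.298, 0.1446]
ee_rot: [3.141, 0.0, 1.572]
force: [0.2, 0.3, -0.6]
width: 0.0247
grasp_force: 39.7
```

```bash
python3 go.py .533 .056 .10 90
```

```text
t 32.3 yaw 90.1 p [ 0.4363 -0.298   0.1446] q1,q6 [-0.76  0.81] w 0.0247 F 39.7
roll needed (tool z) 0.1 (or -359.9)  then dx 354.0 dy 96.7 dz 44.6 mm
```

jog_arm --pt "1 0.04 0.012 0 0" --pt "1 0.045 0.012 0 0" --pt "1 0.045 0.012 0 0" --pt "1 0.045 0.012 0 0" --pt "1 0.045 0.012 0 0" --pt "1 0.045 0.012 0 0" --pt "1 0.045 0.012 0 0" --pt "1 0.044 0.0125 0 0"

```text
clock: 33.3
tcp_pos: [0.5327, 0.0575, 0.1438]
ee_rot: [-3.141, -0.0, 1.575]
force: [0.4, 0.4, -0.0]
width: 0.0246
grasp_force: 39.7
```

jog_arm --pt "1 0 0 0.02 0" --pt "1 0 0 0.025 0" --pt "1 0 0 0 0" --pt "1 0 0 0 0"

```text
clock: 33.8
tcp_pos: [0.5331, 0.0558, 0.0998]
ee_rot: [3.141, -0.0, 1.572]
force: [0.1, 0.2, -0.6]
width: 0.0248
grasp_force: 39.7
```

```bash
python3 go.py .533 .056 .0635 90
python3 - <<'E'
from h import *
d=cam('side'); P=pts(d)
cv2.imwrite('pics/s6.png',cv2.resize(d['img'][120:220,190:310],(720,600),interpolation=cv2.INTER_CUBIC))
k=(np.abs(P[...,0]-.533)<.010)&(P[...,1]<.07)&(P[...,1]>0)&(P[...,2]>.08)&(P[...,2]<.13)
v,u=np.nonzero(k)
for a in sorted(set(v)): print(a,[(int(b),*P[a,b].round(3).tolist()) for b in u[v==a][::3]])
E
```

```text
t 33.8 yaw 90.1 p [0.5331 0.0558 0.0998] q1,q6 [-0.05  1.52] w 0.0248 F 39.7
roll needed (tool z) 0.1 (or -359.9)  then dx 0.2 dy -0.1 dz 36.3 mm
163 [(254, 0.534, 0.067, 0.12)]
164 [(252, 0.529, 0.066, 0.117), (255, 0.536, 0.059, 0.12)]
165 [(251, 0.526, 0.064, 0.115), (254, 0.533, 0.051, 0.119), (257, 0.541, 0.053, 0.119)]
166 [(251, 0.526, 0.059, 0.114), (254, 0.532, 0.04, 0.12)]
167 [(251, 0.525, 0.048, 0.115), (254, 0.532, 0.038, 0.118), (257, 0.54, 0.04, 0.117)]
168 [(251, 0.525, 0.05, 0.112), (254, 0.531, 0.029, 0.118), (257, 0.539, 0.026, 0.119)]
169 [(251, 0.524, 0.038, 0.113), (254, 0.531, 0.027, 0.116), (257, 0.539, 0.027, 0.116)]
170 [(251, 0.524, 0.032, 0.112), (254, 0.531, 0.032, 0.112), (257, 0.539, 0.028, 0.113)]
171 [(251, 0.524, 0.032, 0.109), (254, 0.531, 0.027, 0.111), (257, 0.539, 0.032, 0.109)]
172 [(251, 0.523, 0.029, 0.107), (254, 0.531, 0.029, 0.107), (257, 0.539, 0.026, 0.108)]
173 [(251, 0.524, 0.032, 0.103), (254, 0.531, 0.028, 0.105), (257, 0.539, 0.031, 0.104)]
174 [(251, 0.524, 0.031, 0.101), (254, 0.531, 0.03, 0.101), (257, 0.539, 0.029, 0.102)]
175 [(252, 0.526, 0.028, 0.099), (255, 0.534, 0.03, 0.098), (258, 0.542, 0.032, 0.098)]
176 [(253, 0.529, 0.03, 0.096), (256, 0.537, 0.032, 0.095)]
```

View pics/s6.png

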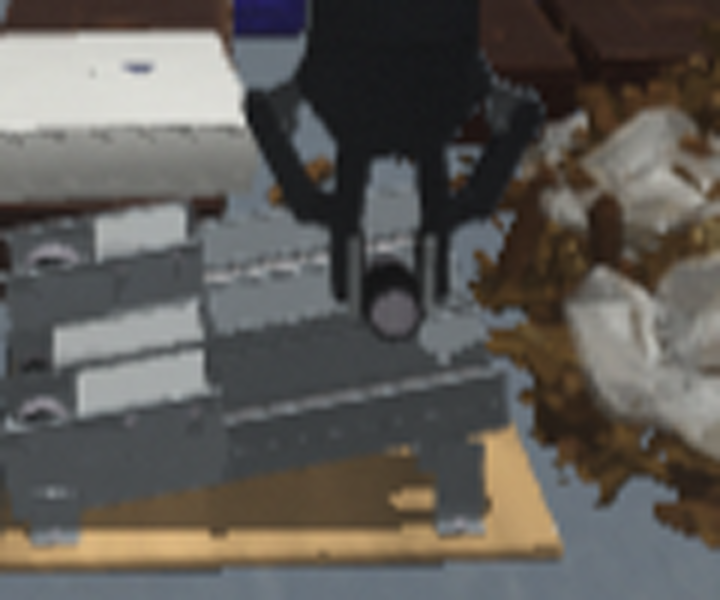

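The C cell's plain end is at crop (395,312), y ≈ 0.030, so its centre is at 0.055, which is right for the lane. I lower and release.

jog_arm --pt "1 0 0 0.015 0" --pt "1 0 0 0.013 0" --pt "1 0 0 0.0075 0" --pt "1 0 0 0 0" --pt "1 0 0 0 0"

```text
clock: 34.48
tcp_pos: [0.533, 0.0559, 0.064]
ee_rot: [3.141, 0.0, 1.571]
force: [0.1, 0.4, -0.4]
width: 0.0246
grasp_force: 39.7
```

jog_arm --pt "0.15 0 0 0 0" --pt "0.15 0 0 0 0" --pt "0.15 0 0 0 0" --pt "0.15 0 0 -0.01 0" --pt "0.15 0 0 -0.03 0" --pt "0.15 0 0 -0.04 0" --pt "-0.5 0 0 -0.04 0" --pt "-0.5 0 0 0 0"

```text
clock: 35.48
tcp_pos: [0.5343, 0.0559, 0.1875]
ee_rot: [3.135, 0.0, 1.571]
force: [0.6, -1.1, -0.7]
width: 0.0639
grasp_force: 0.0
```

jog_arm --pt "-0.5 -0.03 0 0 0" --pt "-0.5 -0.04 0 0 0" --pt "-0.5 -0.05 0 0 0" --pt "-0.5 -0.05 0 0 0" --pt "-0.5 -0.05 0 0 0" --pt "-0.5 -0.05 0 0 0" --pt "-0.5 -0.03 0 0 0" --pt "-0.5 0 0 0 0"

```text
clock: 36.48
tcp_pos: [0.5323, -0.246, 0.1828]
ee_rot: [-3.14, -0.001, 1.568]
force: [0.2, 0.3, 0.3]
width: 0.0642
grasp_force: 0.0
```

Run:
```python
from h import *
d=cam('top'); np.savez('t5.npz',**d); o=dict(np.load('top0.npz'))
f=lambda i:cv2.convertScaleAbs(cv2.resize(i[205:265,130:262],None,fx=6,fy=4.8,interpolation=cv2.INTER_CUBIC),alpha=1.2)
cv2.imwrite('pics/t5.png',np.vstack([f(o['img']),f(d['img'])])); print(bot.sense()['tcp_pos'])
```

```text
[ 0.53231854 -0.24466146  0.18301812]
```

View pics/t5.png

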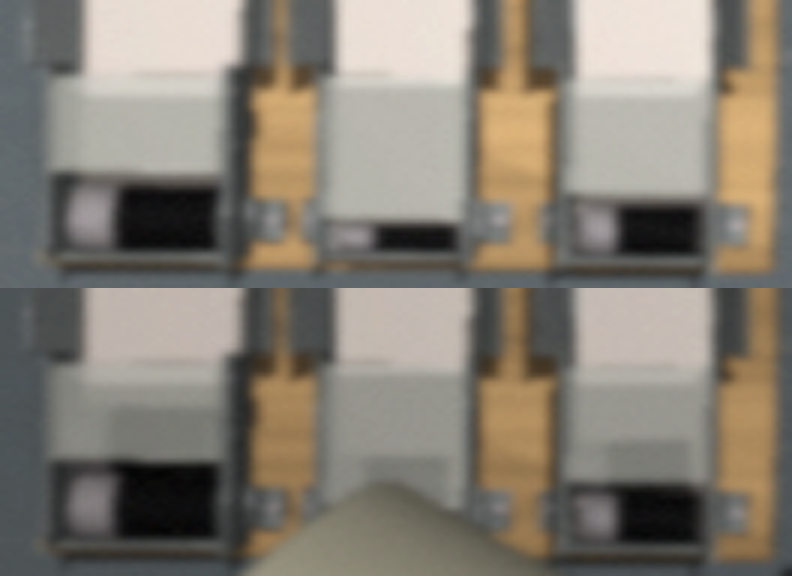

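Through the gates, bottom half, a dark jacket lies square behind each front cell: D band top at about (165,407), AA at (405,457), C at (648,440), each with its dark part to the right and the bright third to the left. I'll check the positions by ray.

Run:
```python
from h import *
d=dict(np.load('t5.npz')); x0=.477; g=d['img'].astype(float).mean(2)
for n,x,z,r,u0,u1,ua,ub in [('D',-.069,.042,.0171,150,164,149,165),('AA3',-.082,.030,.00725,192,204,190,205),('AA2',-.096,.028,.00725,192,204,190,205),('C',-.080,.036,.0131,233,244,231,246)]:
    # predicted image row of upper edge of the cell as seen by cam
    E=np.linalg.inv(d['extrinsics']); best=[]
    for t in np.radians(range(0,360,5)):
        p=E@np.array([x0+x+r*np.cos(t), {'D':.2555,'A':.1555,'C':.056}[n[0]], .009+z+r*np.sin(t),1]); best.append(d['cy']+d['f']*p[1]/p[2])
    print(n,'pred rows %.1f..%.1f'%(min(best),max(best)),'profile v224..256',g[224:256,u0:u1].mean(1).round().astype(int).tolist())
    # left/right profile in the band
v=234; print('D cols',g[231:236,140:175].mean(0).round().astype(int).tolist()); print('C cols',g[239:243,222:255].mean(0).round().astype(int).tolist())
```

```text
D pred rows 230.4..244.4 profile v224..256 [136, 127, 121, 120, 118, 111, 103, 100, 99, 99, 99, 100, 99, 99, 99, 97, 82, 47, 16, 8, 9, 9, 10, 10, 12, 12, 12, 12, 11, 9, 8, 8]
AA3 pred rows 241.3..247.2 profile v224..256 [123, 122, 122, 122, 122, 122, 122, 122, 122, 122, 122, 122, 122, 122, 121, 116, 107, 102, 101, 101, 99, 94, 88, 85, 83, 81, 82, 82, 84, 87, 89, 91]
AA2 pred rows 247.1..253.0 profile v224..256 [123, 122, 122, 122, 122, 122, 122, 122, 122, 122, 122, 122, 122, 122, 121, 116, 107, 102, 101, 101, 99, 94, 88, 85, 83, 81, 82, 82, 84, 87, 89, 91]
C pred rows 239.0..249.7 profile v224..256 [140, 130, 125, 124, 124, 124, 124, 124, 124, 123, 123, 121, 115, 106, 102, 102, 102, 102, 102, 100, 91, 67, 36, 20, 14, 12, 12, 15, 16, 16, 14, 12]
D cols [107, 110, 111, 111, 112, 111, 111, 108, 103, 99, 98, 98, 98, 99, 99, 99, 99, 100, 99, 100, 100, 100, 100, 100, 101, 99, 91, 79, 62, 44, 39, 46, 66, 87, 99]
C cols [66, 78, 97, 109, 114, 115, 115, 114, 112, 106, 103, 102, 102, 102, 101, 102, 102, 102, 102, 102, 102, 103, 107, 114, 115, 107, 94, 90, 99, 109, 112, 113, 113]
```

jog_arm --pt "-0.5 -0.04 0 0 0" --pt "-0.5 -0.05 0 0 0" --pt "-0.5 -0.05 0 0 0" --pt "-0.5 -0.05 0 0 0" --pt "-0.5 0 0 0 0"

```text
clock: 37.15
tcp_pos: [0.5325, -0.4359, 0.1824]
ee_rot: [-3.141, -0.001, 1.569]
force: [-1.0, 0.5, 0.7]
width: 0.0641
grasp_force: 0.0
```

Run:
```python
from h import *
d=cam('top'); np.savez('t6.npz',**d); g=d['img'].astype(float).mean(2)
print('AA',g[224:262,195:204].mean(1).round().astype(int).tolist()); print('AA cols',g[241:244,184:212].mean(0).round().astype(int).tolist())
a=cv2.convertScaleAbs(cv2.resize(d['img'][205:265,140:255],None,fx=6.5,fy=6.5,interpolation=cv2.INTER_CUBIC),alpha=1.8); cv2.imwrite('pics/t6.png',a)
```

```text
AA [135, 134, 134, 134, 134, 134, 134, 134, 134, 134, 134, 134, 134, 134, 133, 128, 118, 112, 111, 112, 112, 112, 111, 111, 109, 102, 77, 41, 16, 13, 15, 14, 22, 50, 71, 63, 55, 64]
AA cols [109, 118, 123, 124, 124, 123, 118, 114, 111, 110, 110, 111, 111, 111, 112, 112, 112, 111, 112, 114, 120, 126, 125, 107, 81, 77, 91, 104]
```

View pics/t6.png

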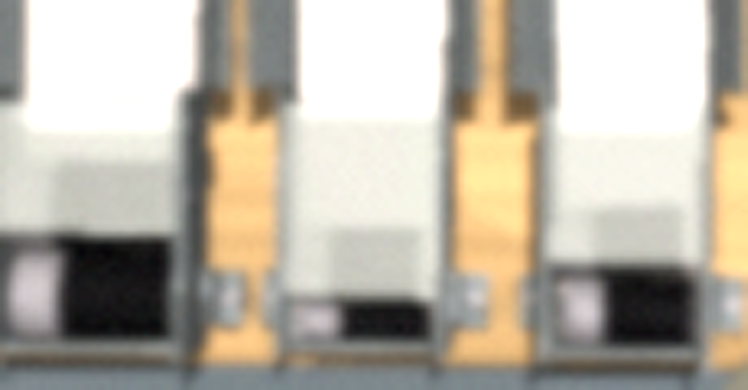

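All rows match the predicted queue places within about 2 px (D 229.5 against 230.4, AA 239.8 against 241.3, C 236.8 against 239.0). The enlarged picture shows every jacket square in its lane, with the bright third to the left and the mouths empty. I'm handing in.

```bash
python3 -c "
from bench import bot
print(bot.finish_job())"
```

```text
the job is handed in; nothing more can be done
None
```

I loaded all four batteries (D, C and two AA) button-left, the top camera shows each rolled down behind the cell already in its lane, and I handed the job in at about 37 s; no verdict came back.

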